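# Push an offcut through the spring flap of the bench bin

## Robot

A 7-joint arm with a two-finger parallel gripper is mounted at the origin on the work surface. World frame = base frame: x ahead of the robot, y to its left, z up, the work surface at z = 0. Lengths are in m, angles in rad, forces in N, time in s.
With the tool pointing down it reaches from about 0.4 to 0.85 m from the base axis. Payload 4.5 kg.
Tool frame: the origin (TCP) lies midway between the tips of the shut fingers; the grasp point (between the pads) lies 19 mm behind it; z points along the fingers, y is the line along which they close (so a half turn about z gives the same grasp; the last joint's range is limited). The gripper opens to 88 mm and grips with 3 to 60 N. Pads are 18 mm wide; open, the fingers measure 123 mm over their backs; the gripper's body (75 mm by 187 mm) begins 45 mm behind the grasp point.
Start: joints at [1.301, 0.689, -0.195, 1.565, 0.157, 0.902, -0.215], TCP at [0.187, -0.596, 0.207] pointing down, gripper open.
Joint ranges: [-3.01, 3.01], [-0.46, 2.08], [-1.47, 1.51], [0.13, 2.56], [-1, 4.14], [0.04, 2.09], [-2.66, 2.66]. Speed limits (rad/s): [2.57, 2.57, 3.14, 3.14, 3.14, 3.14, 3.14].

## Interface

Orientations are given as a unit quaternion [w, x, y, z].
In Python, from cell import arm, optics, hand_in gives the robot as it stands.
- The arm moves only by the tool play_rows, never from a script. Its arguments are lists of equal length, an entry for each row: "slide": the shift along the tool's x, y, z each as a share of 50 cm, from -1 to 1, a list of three; "rotation": the turn, a rotation vector about the tool's x, y, z each as a share of pi/2 rad, from -1 to 1, a list of three; "gripper": the opening in per cent of the stroke, from 0 (shut) to 100 (fully open). A call has 1 to 12 rows; each row shifts and turns the commanded pose from where the row before left it, along the tool's axes as they then stand; what a row does not reach is not made up. A row lasts 1/8 s, in which the tool goes at most 62.5 mm and 10.7 degrees, less where a joint would pass 70% of its speed; a pose out of reach is approached as far as the arm can. A call with a number of a shift or a turn outside -1 to 1 is refused whole. A call with a gripper value outside its range is refused whole. The fingers move at their own pace and stop on an object; "grip_force" is the grip in N (left out, the last holds). Time passes only in rows, so rows that do not move let the fingers close. It gives the time, the measured TCP pose, the force, the opening and the grip force at its end, in the units of the state.
- arm.get_state(): the state, without advancing time (a new reading comes with each control period).
- optics.read_camera(name): name is "scene" or "top"; returns a dict with "img" (384x512x3 uint8, red, green, blue), "intrinsics" (3x3 intrinsics, pixels), "position" and "rotation" of the camera in the world. Camera axes: x right, y down, z forward; pixel columns grow to the right and rows downward; lengths in m; the calibration is good to about 2 mm. A picture is of the moment at which its call begins. There is no depth.
- hand_in(): hands the job in; it is judged then, once.
The state is a dict: "time_s": time; "joint_pos": joint angles; "qd": joint speeds; "joint_efforts": joint torques, N m; "tcp_pos": TCP position; "ee_rot": TCP orientation; "wrist_force": force on the tool from outside, world axes, zero at the start; "ft_torque": the same for the moment, N m; "grip_width": opening from 0.0 (shut) to 1.0 (fully open); "grasp_force": force on a finger pad.
Only numpy, scipy, OpenCV 4.12 (cv2) and the standard library are available. Lean on these libraries where they do the work, as an engineer would, in place of code of your own. Each camera call takes 0.05 s, during which the arm holds its last target. There are 200 camera calls.

## Task

Get the rectangular wooden offcut off the ledge and into the offcut bin through its spring flap: push the flap open with one finger, and while that finger keeps it open, push the offcut through the gate with the other finger until it drops into the bin. Do not lift the offcut, and do not shove the flap open with it. Then draw the hand away so that the flap falls shut, leaving the round stub standing on the ledge and the tape and mallet where they are.

Things in the scene. Friction and masses are not known exactly. Their poses are not given: they have to be found in the camera images.
- gate (a point): Middle of the gate sill, at ledge height (70 mm above the bench). x points level through the gate into the bin, y left along the sill, z up. The gate is an opening from y -50 to 55 mm in a front panel 9 mm thick (x -9 to 0). It has no top bar, so fingers pointing down can pass through it.
- flap (a joint): Angle (rad) of the flap across the gate: aluminium plate 5 mm thick, 2 to 38 mm above the ledge, reaching 110 mm from an upright hinge at x 4.5, y 55 mm (left end) of the gate's axes. 0 = shut, front face at x = 2 mm; grows to 1.6 as the free end swings into the bin (+x); never opens outwards. A damped spring shuts it: 0.15 N m, plus 0.1 N m per rad.
- flap_edge (a point): Middle of the flap's free upright edge, 20 mm above the ledge, 110 mm from the hinge.
- block_center (a point): Centre of the loose rectangular wooden offcut, half-way up: 32 mm along its x, 44 mm along its y, 28 mm high, about 40 g. It lies on the ledge, its x towards the gate within 0.35 rad; its centre is 65 to 100 mm before the sill and from 18 mm right to 4 mm left of the gate point.
- bin_floor (a point): A point on the bin's inside floor, 100 mm past the sill and 64 mm below the ledge; axes as the gate's. The inside spans x -100 to 92, y -92 to 92 mm from it.
- stub_center (a point): Centre of a loose round wooden dowel stub, 28 mm diameter, 38 mm high, standing on the left part of the ledge. Not to be disturbed.
- tape_mid (a point): Centre of a loose roll of grey tape, 110 mm diameter, 48 mm high, on the bench left of the bin. Not to be disturbed.
- mallet_mid (a point): Centre of the head (70 x 120 x 62 mm) of a loose wooden mallet lying on the bench right of the bin, its 200 mm handle along its -x. Not to be disturbed.
- block: The same offcut; origin at the centre of its underside.
- bin: Fixed wooden offcut bin, 380 x 200 mm; place and yaw vary. Origin on the bench under the gate sill; axes as the gate's. Before the sill lies the flat ledge, 70 mm high (x -180 to 0, y -100 to 100 mm). Past the sill the floor drops 64 mm; this pit is open above up to x = 122 mm, then hooded. Walls, front panel and hood all end 40 mm above the ledge.
Not all that is in view belongs to the job. There is more than one size of the block; the job needs the smallest.

How it is judged:
By the outcome, as a careful person would: the job done as asked, in the order asked, and still so for the second after the job is handed in, with the robot touching nothing.
It also fails if it takes over 32 s, if anything falls off the work surface, if the arm or the gripper's body presses on something with over 40 N, if the wrist force passes 120 N, or if a joint passes its speed limit or range.

## Working session

There is one attempt and no reset: what is moved stays moved. The work goes in short steps, Python scripts to look and compute and a tool call to move; the robot and the scene stay as the last step left them, time stands still between calls to the robot, and variables do not carry over. Pictures are saved under pics/ and viewed, at most 10 in all, crops included, and the job is handed in when it is done.

Besides the shell and the picture viewer there is one more tool, called after "Emit:" in YAML: its name, and indented under it one key for each argument. play_rows: Moves the arm, as the interface text tells. Shift numbers are shares of 50 cm and turn numbers shares of pi/2 rad, none past 1 either way. Its arguments: {"type":"object","properties":{"slide":{"type":"array","items":{"type":"array","items":{"type":"number","minimum":-1,"maximum":1}}},"rotation":{"type":"array","items":{"type":"array","items":{"type":"number","minimum":-1,"maximum":1}}},"gripper":{"type":"array","items":{"type":"number"}},"grip_force":{"type":"number"}},"required":["slide","rotation","gripper"]}

```bash
mkdir -p pics; cat > h.py <<'E'
import numpy as np, cv2
from cell import arm, optics, hand_in
def snap(n,f):
    c=optics.read_camera(n); cv2.imwrite(f,c['img'][:,:,::-1]); np.savez(f+'.npz',**c); return c
def ray(c,u,v,z):
    K=np.array(c['intrinsics']);R=np.array(c['rotation'])
    if R.size==4:
        from scipy.spatial.transform import Rotation as Q
        R=Q.from_quat(np.r_[R[1:],R[0]]).as_matrix()
    d=R@np.linalg.inv(K)@np.array([u,v,1.]);p=np.array(c['position'])
    return p+d*(z-p[2])/d[2]
E
python3 - <<'E'
from h import *
for n in('scene','top'):
    c=snap(n,f'pics/{n}1.png'); print(n,c['intrinsics'],c['position'],c['rotation'])
print(arm.get_state())
E
```

```text
scene [[382.20230288   0.         253.19477534]
 [  0.         382.20230288 199.62330303]
 [  0.           0.           1.        ]] [1.09410761 0.17122536 0.60605925] [-0.25599474  0.55061602  0.72661431 -0.32143482]
top [[369.28151166   0.         257.52201242]
 [  0.         369.28151166 190.3294119 ]
 [  0.           0.           1.        ]] [0.43098407 0.02918631 1.02692229] [ 0.02576529 -0.69652327  0.71572981 -0.04384419]
{'time_s': 0.1, 'joint_pos': array([ 1.3008037 ,  0.68990954, -0.19452992,  1.5662277 ,  0.15732107,
        0.90249328, -0.21512082]), 'qd': array([-2.32595732e-04, -8.62669998e-04, -1.95160347e-04, -1.36611213e-03,
       -9.74899927e-07,  4.75605822e-04,  8.53492962e-04]), 'joint_efforts': array([-3.42938780e-03, -5.28503287e+01, -1.27163529e+00, -1.53836167e+01,
       -5.26038744e-02,  2.02455311e-03,  6.17616797e-05]), 'tcp_pos': array([ 0.18673483, -0.5958088 ,  0.20578793]), 'ee_rot': array([-8.00483230e-04,  9.88479937e-01,  1.51349721e-01, -1.87210401e-04]), 'wrist_force': array([-0.13220321,  0.24642447, -1.08257296]), 'ft_torque': array([-0.00216701, -0.06231023, -0.01829073]), 'grasp_force': 0.0, 'grip_width': 0.9964235887713311}
```

View pics/top1.png

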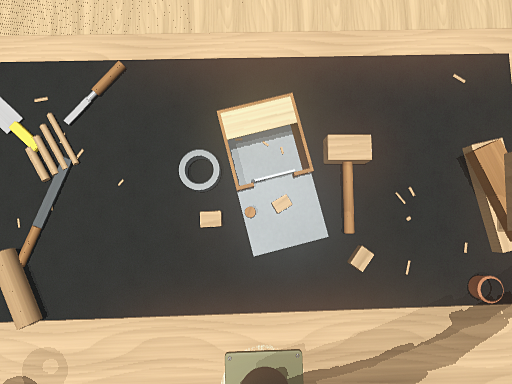

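View pics/scene1.png

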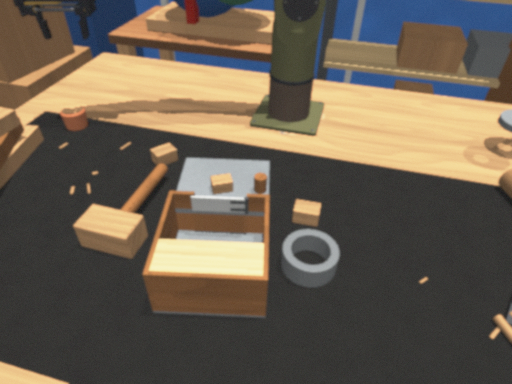

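Three offcuts could be meant, in the top view: (282,204) on the ledge, (210,219) and (361,258) on the bench. The one on the ledge fits the description, and I'll confirm that with an enlarged crop and the measured sizes.

```bash
python3 - <<'E'
from h import *
c=dict(np.load('pics/top1.png.npz')); im=cv2.imread('pics/top1.png')
cr=cv2.resize(im[85:265,185:385],None,fx=4,fy=4,interpolation=cv2.INTER_CUBIC)[:, :800]
cv2.imwrite('pics/crop1.png',cv2.resize(cr,(660,594)))
hsv=cv2.cvtColor(im,cv2.COLOR_BGR2HSV)
print([hsv[v,u].tolist() for u,v in [(282,204),(290,230),(250,212),(210,219),(361,258),(265,175),(272,178)]])
# ledge: light grey, low saturation
m=((hsv[...,1]<60)&(hsv[...,2]>110)).astype(np.uint8); m[:180]=0
cs,_=cv2.findContours(m,cv2.RETR_EXTERNAL,cv2.CHAIN_APPROX_NONE)
k=min(cs,key=lambda k:-cv2.contourArea(k) if cv2.pointPolygonTest(k,(290,230),False)>0 else 0)
r=cv2.minAreaRect(k);print('ledge',r); print([np.round(ray(c,*p,.07),4).tolist() for p in cv2.boxPoints(r)])
w=((hsv[...,1]>60)&(hsv[...,2]>90)).astype(np.uint8)
for (u,v),z in [((282,204),.098),((250,212),.108),((210,219),.03),((361,258),.03)]:
    n,l,s,ce=cv2.connectedComponentsWithStats(w,connectivity=4)
    q=l==l[v,u]; pts=np.argwhere(q)[:,::-1].astype(np.float32)
    W=np.array([ray(c,*p,z)[:2] for p in pts],np.float32)
    rr=cv2.minAreaRect(W*1000); print((u,v),q.sum(),pts.min(0),pts.max(0),rr)
E
```

```text
[[18, 77, 237], [95, 8, 202], [15, 110, 209], [17, 80, 235], [18, 87, 214], [90, 6, 200], [83, 6, 161]]
ledge ((281.08740234375, 209.0513916015625), (77.36803436279297, 77.86995697021484), 75.46554565429688)
[[0.5503, 0.0648, 0.07], [0.5971, -0.1346, 0.07], [0.4, -0.1766, 0.07], [0.356, 0.0195, 0.07]]
(282, 204) 207 [272. 195.] [291. 212.] ((487.78802490234375, -54.60283660888672), (29.831172943115234, 43.947017669677734), 29.22926139831543)
(250, 212) 93 [245. 207.] [255. 217.] ((467.8628845214844, 24.602886199951172), (24.86829948425293, 24.835540771484375), 88.44780731201172)
(210, 219) 354 [200. 210.] [221. 227.] ((456.8205261230469, 130.72645568847656), (43.452816009521484, 57.97318649291992), 1.7369211912155151)
(361, 258) 397 [348. 245.] [373. 271.] ((340.8087158203125, -269.2042236328125), (49.91641616821289, 60.32181167602539), 53.17862319946289)
```

View pics/crop1.png

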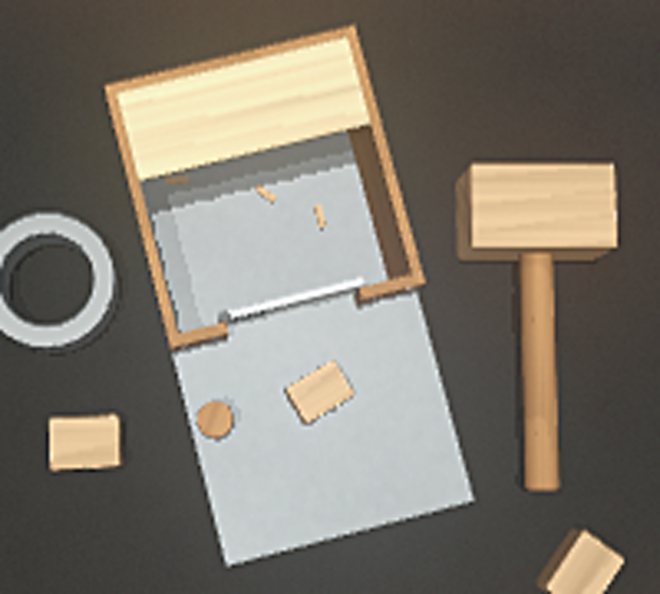

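The crop shows the ledge offcut at crop (320,392), the smallest of the three at about 32x44 mm (the others measure about 43x58 and 50x60 mm). The stub is left of it at (215,420). The flap is shut across the gate, from (225,316) to (362,282). Next I'll fit the bin pose and plan the hand.

```bash
cat >> h.py <<'E'
from scipy.optimize import least_squares
from scipy.spatial.transform import Rotation as Q
def go(target_xy,z,yaw_y):   # deltas in tool axes for tool-y heading yaw_y (rad), tool down
    s=arm.get_state();q=s['ee_rot'];R=Q.from_quat(np.r_[q[1:],q[0]])
    d=np.r_[target_xy,z]-s['tcp_pos']
    y=np.array([np.cos(yaw_y),np.sin(yaw_y),0]);zt=np.array([0,0,-1.]);x=np.cross(y,zt)
    T=Q.from_matrix(np.c_[x,y,zt]); rv=(R.inv()*T).as_rotvec()
    return 'world d',d.round(4),'tool share (cur axes)',(R.inv().apply(d)/.5).round(4),'share (target axes)',(T.inv().apply(d)/.5).round(4),'rot share',(rv/(np.pi/2)).round(4)
E
python3 - <<'E'
from h import *
c=dict(np.load('pics/top1.png.npz'))
px=lambda x,y:(185+x/3.3-.4,85+y/3.3-.4)
obs=[((173,347),.11,(-.009,.1)),((424,285),.11,(-.009,-.1)),((106,87),.11,(.2,.1)),((355,26),.11,(.2,-.1)),((229,566),.07,(-.18,.1)),((473,500),.07,(-.18,-.1))]
W=np.array([ray(c,*px(*p),z)[:2] for p,z,_ in obs]);L=np.array([l for *_,l in obs])
f=lambda t:((L@np.array([[np.cos(t[2]),np.sin(t[2])],[-np.sin(t[2]),np.cos(t[2])]])+t[:2])-W).ravel()
r=least_squares(f,[.57,-.03,.22]);print('bin',r.x,(r.fun.reshape(-1,2)*1000).round(1).tolist())
np.save('bin.npy',r.x);t=r.x
R=np.array([[np.cos(t[2]),-np.sin(t[2])],[np.sin(t[2]),np.cos(t[2])]])
loc=lambda p:(R.T@(np.array(p)-t[:2])*1000).round(1)
print('block',loc((.4878,-.0546)),'rel yaw',np.radians(29.2)-t[2],'stub',loc((.4679,.0246)))
print('flap ends',loc(ray(c,*px(228,317),.108)[:2]),loc(ray(c,*px(363,282),.108)[:2]))
E
```

```text
bin [ 0.55422882 -0.03896191  0.2243624 ] [[-0.8, 1.1], [1.1, -1.6], [0.2, 0.6], [-0.0, -0.2], [0.1, 1.3], [-0.6, -1.2]]
block [-68.2  -0.5] rel yaw 0.28527374259704413 stub [-70.   81.2]
flap ends [ 3.7 52.7] [  4.3 -53.9]
```

```bash
cat >> h.py <<'E'
t=np.load('bin.npy')
RB=np.array([[np.cos(t[2]),-np.sin(t[2])],[np.sin(t[2]),np.cos(t[2])]])
wld=lambda p:RB@(np.array(p)/1000)+t[:2]
loc=lambda p:(RB.T@(np.array(p)[:2]-t[:2])*1000).round(1)
E
python3 - <<'E'
from h import *
print(*go(wld((-66.6,7.2)),.20,np.radians(29.2)))
E
```

```text
world d [ 0.301   0.549  -0.0058] tool share (cur axes) [ 0.9029 -0.8677  0.0129] share (target axes) [0.6649 1.0611 0.0116] rot share [-8.000e-04 -9.000e-04 -1.131e+00]
```

Emit:
play_rows:
  slide:
    - [0.075,-0.072,0]
    - [0.075,-0.072,0]
    - [0.075,-0.072,0]
    - [0.075,-0.072,0]
    - [0.075,-0.072,0]
    - [0.075,-0.072,0]
    - [0.075,-0.072,0]
    - [0.075,-0.072,0]
    - [0.075,-0.072,0]
    - [0.075,-0.072,0]
    - [0.075,-0.072,0]
    - [0.075,-0.072,0]
  rotation:
    - [0,0,0]
    - [0,0,0]
    - [0,0,0]
    - [0,0,0]
    - [0,0,0]
    - [0,0,0]
    - [0,0,0]
    - [0,0,0]
    - [0,0,0]
    - [0,0,0]
    - [0,0,0]
    - [0,0,0]
  gripper: [100,100,100,100,100,100,100,100,100,100,100,100]

```text
time_s: 1.6
tcp_pos: [0.4876, -0.048, 0.2063]
ee_rot: [0.0, 0.988, 0.151, -0.0]
wrist_force: [1.7, -1.5, -0.1]
grip_width: 1.001
grasp_force: 0.0
```

Emit:
play_rows:
  slide:
    - [0,0,0]
    - [0,0,0]
    - [0,0,0]
    - [0,0,0]
    - [0,0,0]
    - [0,0,0]
    - [0,0,0]
    - [0,0,0]
    - [0,0,0]
    - [0,0,0]
    - [0,0,0]
    - [0,0,0]
  rotation:
    - [0,0,-0.103]
    - [0,0,-0.103]
    - [0,0,-0.103]
    - [0,0,-0.103]
    - [0,0,-0.103]
    - [0,0,-0.103]
    - [0,0,-0.103]
    - [0,0,-0.103]
    - [0,0,-0.103]
    - [0,0,-0.103]
    - [0,0,-0.101]
    - [0,0,0]
  gripper: [100,100,100,100,100,100,100,100,100,100,100,100]

```text
time_s: 3.1
tcp_pos: [0.4868, -0.0497, 0.2062]
ee_rot: [-0.0, 0.507, 0.862, -0.0]
wrist_force: [-0.4, 0.4, 0.6]
grip_width: 1.0
grasp_force: 0.0
```

```bash
python3 - <<'E'
from h import *
s=arm.get_state();print(s['time_s'],s['tcp_pos'],loc(s['tcp_pos']),s['joint_pos'].round(2),s['wrist_force'])
print(*go(wld((-66.6,7.2)),.13,np.radians(29.2)))
E
```

```text
3.1 [ 0.4868292  -0.04968936  0.20616819] [-68.1   4.5] [ 0.43  0.58 -0.66  1.95  0.5   0.78 -0.01] [-0.38878201  0.42816543  0.56644459]
world d [ 0.0009  0.0029 -0.0762] tool share (cur axes) [0.0042 0.0044 0.1523] share (target axes) [0.0043 0.0044 0.1523] rot share [-0.0003 -0.0005 -0.0012]
```

Emit:
play_rows:
  slide:
    - [0.004,0.004,0.04]
    - [0,0,0.06]
    - [0,0,0.052]
    - [0,0,0]
  rotation:
    - [0,0,0]
    - [0,0,0]
    - [0,0,0]
    - [0,0,0]
  gripper: [100,100,100,100]

```text
time_s: 3.6
tcp_pos: [0.4865, -0.047, 0.1292]
ee_rot: [-0.002, 0.507, 0.862, -0.001]
wrist_force: [-0.6, -0.8, 1.4]
grip_width: 0.997
grasp_force: 0.0
```

```bash
python3 - <<'E'
from h import *
snap('top','pics/top2.png');c=snap('scene','pics/scene2.png');im=c['img'][:,:,::-1]
cv2.imwrite('pics/crop2.png',cv2.resize(im[130:280,130:330],(800,600),interpolation=cv2.INTER_CUBIC))
s=arm.get_state();print(s['tcp_pos'],loc(s['tcp_pos']))
print(*go(wld((-66.6,7.2)),.078,np.radians(29.2)))
E
```

```text
[ 0.48822905 -0.04665863  0.13100889] [-66.1   7.2]
world d [-0.0005 -0.0001 -0.053 ] tool share (cur axes) [ 0.0004 -0.0011  0.106 ] share (target axes) [ 0.0003 -0.001   0.106 ] rot share [ 0.0002  0.0002 -0.0008]
```

View pics/crop2.png

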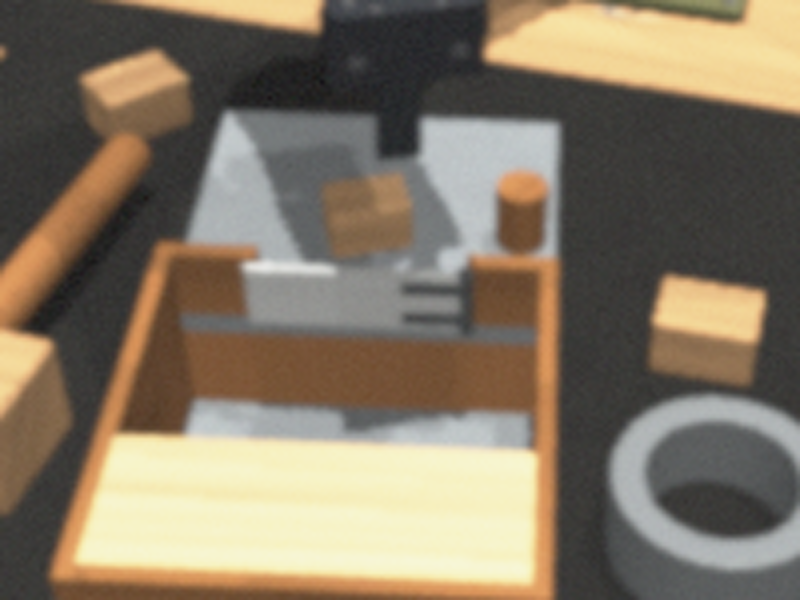

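The crop shows A, the front finger, with its tip at crop (398,155), above and in front of the flap. The offcut is at (368,215), the stub at (522,210), and the flap is shut. I'll check the tip position by a ray before going down.

```bash
python3 - <<'E'
from h import *
c=dict(np.load('pics/scene2.png.npz'))
print('A front tip', loc(ray(c,130+398/4,130+157/4,.131)),'block top', loc(ray(c,130+366/4,130+192/4,.098)),'gate edges y',loc(ray(c,130+256/4,130+248/4,.11)),loc(ray(c,130+472/4,130+258/4,.11)))
E
```

```text
A front tip [-55.4  18.5] block top [-67.   -0.4] gate edges y [ -3.6 -48.4] [-2.6 59.6]
```

Emit:
play_rows:
  slide:
    - [0,0,0.03]
    - [0,0,0.035]
    - [0,0,0.025]
    - [0,0,0.012]
    - [0,0,0.003]
    - [0,0,0]
  rotation:
    - [0,0,0]
    - [0,0,0]
    - [0,0,0]
    - [0,0,0]
    - [0,0,0]
    - [0,0,0]
  gripper: [100,100,100,100,100,100]

```text
time_s: 4.45
tcp_pos: [0.4881, -0.0468, 0.0782]
ee_rot: [0.0, 0.506, 0.862, 0.0]
wrist_force: [-0.9, 0.8, 0.3]
grip_width: 0.999
grasp_force: 0.0
```

```bash
python3 - <<'E'
from h import *
s=arm.get_state();print(s['tcp_pos'],loc(s['tcp_pos']),s['wrist_force'])
print(*go(wld((-41.6,7.2)),.078,np.radians(29.2)))
E
```

```text
[ 0.48814385 -0.04678369  0.07821416] [-66.2   7.1] [-0.92478005  0.79717587  0.30739365]
world d [ 0.0239  0.0056 -0.0002] tool share (cur axes) [-0.0136  0.0472  0.0005] share (target axes) [-0.0136  0.0472  0.0004] rot share [ 0.0003  0.0002 -0.0001]
```

```bash
python3 - <<'E'
from h import *
c=snap('scene','pics/scene3.png');im=c['img'][:,:,::-1]
d=snap('top','pics/top3.png')['img'][:,:,::-1]
a=cv2.resize(im[130:230,170:300],(520,400),interpolation=cv2.INTER_CUBIC)
b=cv2.resize(d[160:260,225:295],(280,400),interpolation=cv2.INTER_CUBIC)
cv2.imwrite('pics/crop3.png',np.hstack([a,b]))
E
```

```text
(no output)
```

View pics/crop3.png

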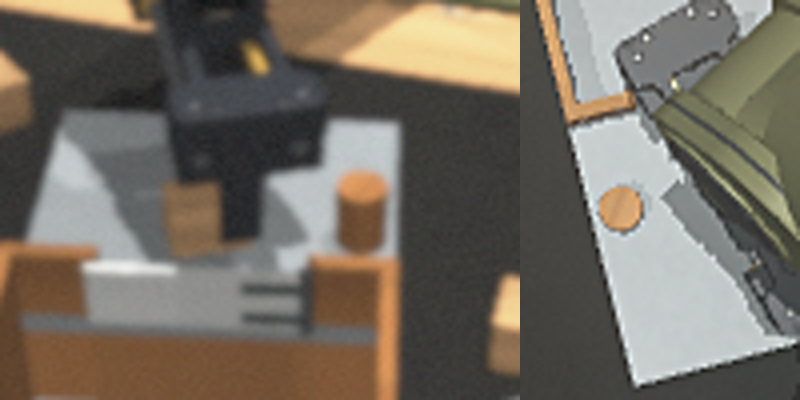

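```bash
python3 - <<'E'
from h import *
c=dict(np.load('pics/scene3.png.npz'))
for u,v in [(222,240),(243,240),(263,237)]:
  for z in (.078,.085,.092,.1,.108): print((u,v),z,loc(ray(c,170+u/4,130+v/4,z)))
c=dict(np.load('pics/scene2.png.npz'))
for z in (.131,.14,.15,.16): print(z,loc(ray(c,130+398/4,130+157/4,z)))
c=dict(np.load('pics/top3.png.npz'))
for u,v in [(100,45),(208,65),(238,290)]:print('body',loc(ray(c,225+u/4,160+v/4,.142)),loc(ray(c,225+(u-0)/4,160+v/4,.2)))
E
```

```text
(222, 240) 0.078 [-51.5   9.1]
(222, 240) 0.085 [-43.2  10.1]
(222, 240) 0.092 [-35.   11.1]
(222, 240) 0.1 [-25.5  12.2]
(222, 240) 0.108 [-16.   13.4]
(243, 240) 0.078 [-52.2  20.3]
(243, 240) 0.085 [-43.9  21.1]
(243, 240) 0.092 [-35.7  22. ]
(243, 240) 0.1 [-26.2  23. ]
(243, 240) 0.108 [-16.7  24. ]
(263, 237) 0.078 [-55.4  30.8]
(263, 237) 0.085 [-47.1  31.5]
(263, 237) 0.092 [-38.7  32.2]
(263, 237) 0.1 [-29.2  33. ]
(263, 237) 0.108 [-19.7  33.9]
0.131 [-55.4  18.5]
0.14 [-43.5  19.8]
0.15 [-30.3  21.2]
0.16 [-17.1  22.6]
body [24.1 57.2] [15.6 59.6]
body [-3.9 -3.1] [-10.5   3.3]
body [-139.2   14.1] [-137.    19.3]
```

```bash
python3 - <<'E'
from h import *
def proj(c,p):
    R=np.array(c['rotation']);R=Q.from_quat(np.r_[R[1:],R[0]]).as_matrix()
    q=np.array(c['intrinsics'])@(R.T@(np.array(p)-c['position']));return q[:2]/q[2]
c=dict(np.load('pics/scene3.png.npz'));im=c['img'][:,:,::-1]
for z in(.078,.097,.115): print(z,proj(c,np.r_[wld((-7,24.5)),z]).round(1))
a=cv2.resize(im[160:215,195:270],(800,587),interpolation=cv2.INTER_CUBIC)
lut=(255*(np.arange(256)/255)**.5).astype(np.uint8)
cv2.imwrite('pics/crop4.png',cv2.LUT(a,lut))
E
```

```text
0.078 [230.9 204.2]
0.097 [230.7 197.3]
0.115 [230.5 190.4]
```

View pics/crop4.png

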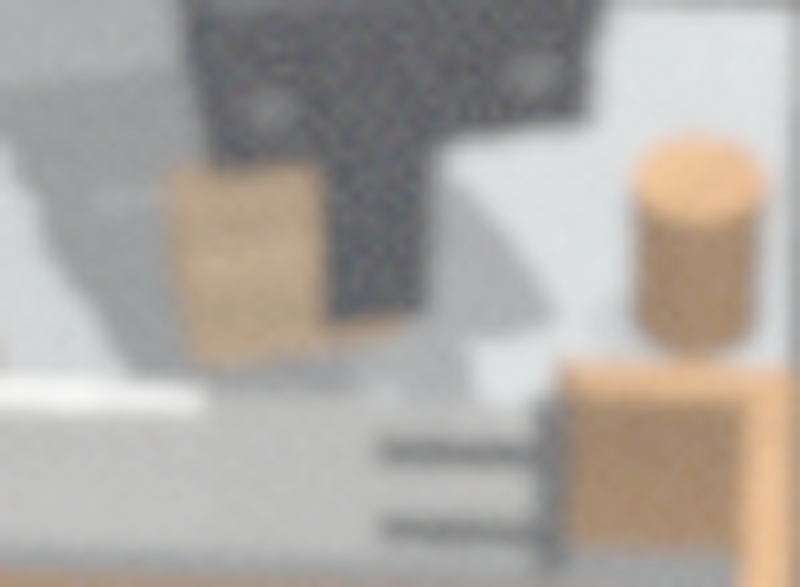

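```bash
python3 - <<'E'
from h import *
def proj(c,p):
    R=np.array(c['rotation']);R=Q.from_quat(np.r_[R[1:],R[0]]).as_matrix()
    q=np.array(c['intrinsics'])@(R.T@(np.array(p)-c['position']));return q[:2]/q[2]
c=dict(np.load('pics/scene3.png.npz'));a=np.radians(29.2);u=np.array([np.cos(a),np.sin(a)]);n=np.array([-u[1],u[0]])
p=np.array([.4881,-.0468])
for z in(.142,.16,.18):
  print(z,[proj(c,np.r_[p+.0935*u+s*.0375*n,z]).round(1).tolist() for s in(-1,1)])
print('obs',(214.9,175.5),(250.1,171.4))
print('tips',[(z,proj(c,np.r_[p+.0615*u+s*.009*n,z]).round(1).tolist()) for z in(.078,.115) for s in(-1,1)],'obs',(226,190.3),(235,189.5))
# known check: hood/rim corners
for q,z in [((-9,-50),.11),((-9,55),.11),((0,100),.11)]: print(q,proj(c,np.r_[wld(q),z]).round(1))
E
```

```text
0.142 [[213.8, 193.0], [252.9, 187.3]]
0.16 [[213.3, 185.5], [253.0, 179.9]]
0.18 [[212.8, 176.9], [253.2, 171.4]]
obs (214.9, 175.5) (250.1, 171.4)
tips [(0.078, [226.6, 204.8]), (0.078, [235.2, 203.5]), (0.115, [226.0, 191.0]), (0.115, [234.9, 189.7])] obs (226, 190.3) (235, 189.5)
(-9, -50) [193.6 190.2]
(-9, 55) [245.9 192.3]
(0, 100) [268.3 196.2]
```

The scene view shows the whole gripper about 37 mm higher than tcp_pos says. The fingertips are at z≈0.115 and the body at z≈0.18, while sideways it agrees. I'll go down another 20 mm and check again before trusting that offset.

Emit:
play_rows:
  slide:
    - [0,0,0.015]
    - [0,0,0.015]
    - [0,0,0.01]
    - [0,0,0]
  rotation:
    - [0,0,0]
    - [0,0,0]
    - [0,0,0]
    - [0,0,0]
  gripper: [100,100,100,100]

```text
time_s: 5.05
tcp_pos: [0.4876, -0.0468, 0.0575]
ee_rot: [-0.0, 0.506, 0.863, -0.0]
wrist_force: [-0.2, 0.1, 0.1]
grip_width: 1.001
grasp_force: 0.0
```

```bash
python3 - <<'E'
from h import *
c=snap('scene','pics/scene5.png');im=c['img'][:,:,::-1]
a=cv2.resize(im[155:225,190:270],(686,600),interpolation=cv2.INTER_CUBIC)
cv2.imwrite('pics/crop5.png',cv2.LUT(a,(255*(np.arange(256)/255)**.5).astype(np.uint8)))
s=arm.get_state();print(s['tcp_pos'],loc(s['tcp_pos']),s['wrist_force'])
g=cv2.cvtColor(im,cv2.COLOR_BGR2GRAY);print(g[175:212,230].tolist(),g[175:212,232].tolist())
E
```

```text
[ 0.48773884 -0.04677996  0.0577422 ] [-66.6   7.2] [ 0.44700166 -0.47655667  0.7719577 ]
[44, 39, 43, 41, 44, 40, 44, 45, 41, 48, 37, 42, 47, 41, 44, 41, 40, 36, 43, 45, 49, 70, 106, 128, 134, 126, 111, 107, 121, 134, 140, 140, 132, 121, 113, 117, 124] [43, 42, 43, 46, 44, 44, 38, 44, 43, 39, 43, 43, 42, 41, 46, 37, 40, 43, 45, 43, 43, 73, 108, 131, 133, 121, 92, 80, 101, 126, 140, 140, 128, 98, 77, 93, 116]
```

View pics/crop5.png

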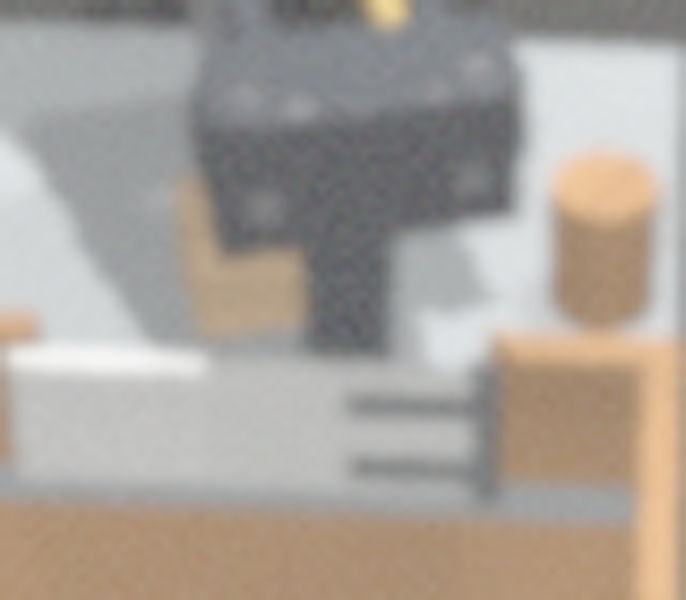

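Reported z is now 0.058, below the ledge top, with no contact force, so the offset is real. The tip is at crop (348,352), level with the flap's top edge, so z is about 0.095. I'll go down 13 mm more, then open the flap.

Emit:
play_rows:
  slide:
    - [0,0,0.008]
    - [0,0,0.008]
    - [0,0,0.006]
    - [0,0,0.004]
    - [0,0,0]
  rotation:
    - [0,0,0]
    - [0,0,0]
    - [0,0,0]
    - [0,0,0]
    - [0,0,0]
  gripper: [100,100,100,100,100]

```text
time_s: 5.72
tcp_pos: [0.4878, -0.0468, 0.0449]
ee_rot: [-0.0, 0.506, 0.863, -0.0]
wrist_force: [-0.4, -0.0, 0.5]
grip_width: 1.002
grasp_force: 0.0
```

Emit:
play_rows:
  slide:
    - [-0.0028,0.0096,0]
    - [-0.0028,0.0096,0]
    - [-0.0028,0.0096,0]
    - [-0.0028,0.0096,0]
    - [0,0,0]
  rotation:
    - [0,0,0]
    - [0,0,0]
    - [0,0,0]
    - [0,0,0]
    - [0,0,0]
  gripper: [100,100,100,100,100]

```text
time_s: 6.35
tcp_pos: [0.5068, -0.0421, 0.0449]
ee_rot: [-0.001, 0.506, 0.863, -0.0]
wrist_force: [-4.2, 0.0, 3.1]
grip_width: 1.005
grasp_force: 2.2
```

```bash
python3 - <<'E'
from h import *
c=snap('scene','pics/scene6.png');im=c['img'][:,:,::-1]
a=cv2.resize(im[155:225,190:270],(686,600),interpolation=cv2.INTER_CUBIC)
cv2.imwrite('pics/crop6.png',cv2.LUT(a,(255*(np.arange(256)/255)**.5).astype(np.uint8)))
s=arm.get_state();print(s['tcp_pos'],loc(s['tcp_pos']),s['wrist_force'])
E
```

```text
[ 0.50667233 -0.04216899  0.04488413] [-47.1   7.5] [-4.82557797  0.4263284   2.86488087]
```

View pics/crop6.png

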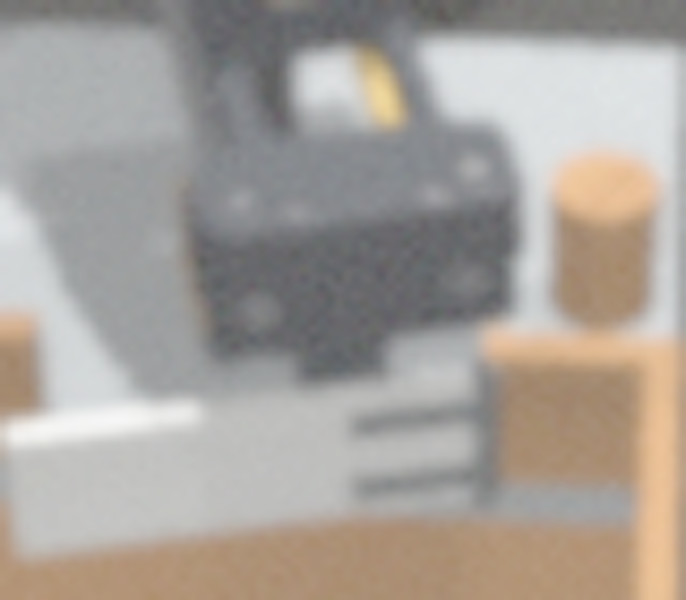

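The crop shows finger A at (345,370) pushing the flap, whose free end has swung inwards to (10,430). The force of about 5 N suits the spring. I'll carry on.

Emit:
play_rows:
  slide:
    - [-0.0028,0.0096,0]
    - [-0.0028,0.0096,0]
    - [-0.0028,0.0096,0]
    - [-0.0028,0.0096,0]
    - [-0.0028,0.0096,0]
    - [-0.0028,0.0096,0]
    - [-0.0028,0.0096,0]
    - [-0.0028,0.0096,0]
    - [-0.0028,0.0096,0]
    - [0,0,0]
  rotation:
    - [0,0,0]
    - [0,0,0]
    - [0,0,0]
    - [0,0,0]
    - [0,0,0]
    - [0,0,0]
    - [0,0,0]
    - [0,0,0]
    - [0,0,0]
    - [0,0,0]
  gripper: [100,100,100,100,100,100,100,100,100,100]

```text
time_s: 7.65
tcp_pos: [0.5498, -0.0352, 0.0442]
ee_rot: [-0.001, 0.507, 0.862, -0.003]
wrist_force: [-3.5, -4.9, -0.1]
grip_width: 0.999
grasp_force: 2.4
```

```bash
python3 - <<'E'
from h import *
c=snap('scene','pics/scene7.png');im=c['img'][:,:,::-1]
d=snap('top','pics/top7.png')['img'][:,:,::-1]
a=cv2.resize(im[150:240,180:270],(450,450),interpolation=cv2.INTER_CUBIC)
b=cv2.resize(d[160:250,230:300],(350,450),interpolation=cv2.INTER_CUBIC)
cv2.imwrite('pics/crop7.png',cv2.LUT(np.hstack([a,b]),(255*(np.arange(256)/255)**.5).astype(np.uint8)))
s=arm.get_state();print(s['tcp_pos'],loc(s['tcp_pos']),s['wrist_force'])
E
```

```text
[ 0.54977062 -0.03541293  0.04418383] [-3.6  4.5] [-4.54401914 -3.98625479 -1.78459179]
```

View pics/crop7.png

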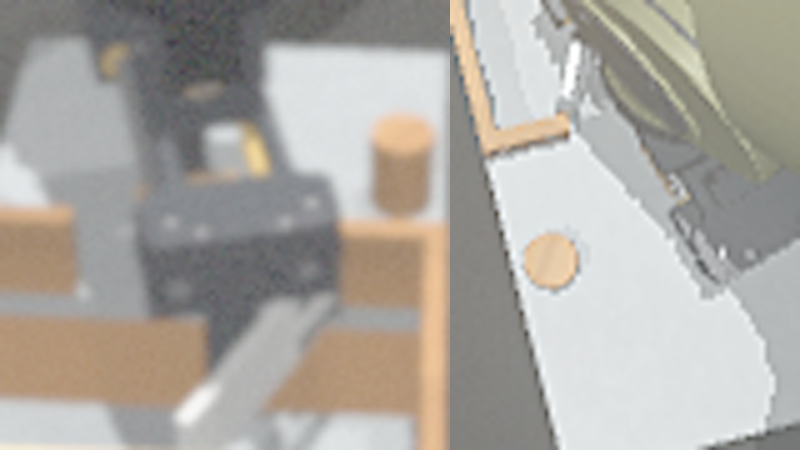

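The flap is held about 65° open by A, with its free end at crop (185,410), and the stub is untouched. The offcut is between the fingers. I'll push on until it drops.

Emit:
play_rows:
  slide:
    - [-0.0028,0.0096,0]
    - [-0.0028,0.0096,0]
    - [-0.0028,0.0096,0]
    - [-0.0028,0.0096,0]
    - [-0.0028,0.0096,0]
    - [-0.0028,0.0096,0]
    - [-0.0028,0.0096,0]
    - [-0.0028,0.0096,0]
    - [0,0,0]
    - [0,0,0]
  rotation:
    - [0,0,0]
    - [0,0,0]
    - [0,0,0]
    - [0,0,0]
    - [0,0,0]
    - [0,0,0]
    - [0,0,0]
    - [0,0,0]
    - [0,0,0]
    - [0,0,0]
  gripper: [100,100,100,100,100,100,100,100,100,100]

```text
time_s: 9.0
tcp_pos: [0.5915, -0.0232, 0.0452]
ee_rot: [0.001, 0.506, 0.862, 0.001]
wrist_force: [1.9, -3.4, -1.4]
grip_width: 0.999
grasp_force: 1.6
```

```bash
python3 - <<'E'
from h import *
c=snap('scene','pics/scene8.png');im=c['img'][:,:,::-1]
d=snap('top','pics/top8.png')['img'][:,:,::-1]
a=cv2.resize(im[150:240,180:270],(450,450),interpolation=cv2.INTER_CUBIC)
b=cv2.resize(d[150:240,230:300],(350,450),interpolation=cv2.INTER_CUBIC)
cv2.imwrite('pics/crop8.png',cv2.LUT(np.hstack([a,b]),(255*(np.arange(256)/255)**.5).astype(np.uint8)))
s=arm.get_state();print(s['tcp_pos'],loc(s['tcp_pos']),s['wrist_force'])
E
```

```text
[ 0.59143619 -0.02331057  0.04526641] [39.8  7. ] [ 1.47206104 -1.79741847 -1.74954844]
```

View pics/crop8.png

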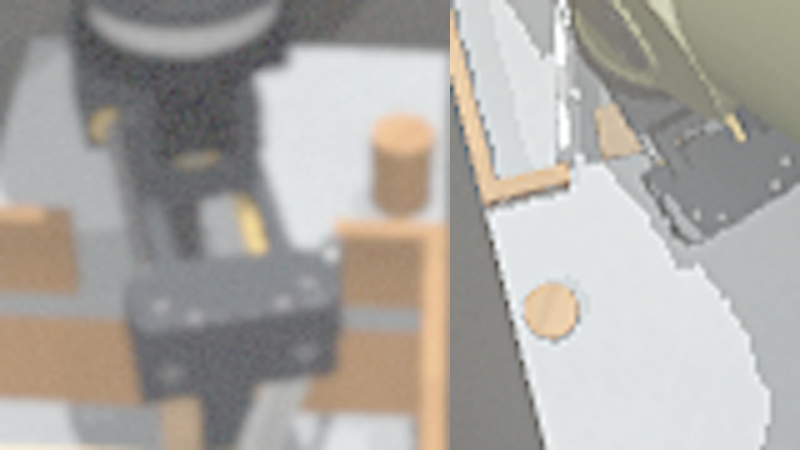

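```bash
python3 - <<'E'
from h import *
c=dict(np.load('pics/scene8.png.npz'));d=dict(np.load('pics/top8.png.npz'))
for z in(.02,.034,.06,.098): print(z,loc(ray(c,216.4,236,z)),loc(ray(d,263,176.4,z)))
for n,k in(('s',c),('t',d)):
  im=k['img'][:,:,::-1];h=cv2.cvtColor(np.ascontiguousarray(im),cv2.COLOR_BGR2HSV)
  if n=='t':
    w=((h[...,1]>60)&(h[...,2]>70)).astype(np.uint8);_,l,s,ce=cv2.connectedComponentsWithStats(w,connectivity=4);i=l[176,263];print(s[i],ce[i])
  else: print(h[228:250,217].tolist())
E
```

```text
0.02 [29.5 -3.9] [19.2 21. ]
0.034 [42.5 -1.8] [17.5 22.1]
0.06 [66.6  2.1] [14.3 23.9]
0.098 [101.8   7.9] [ 9.6 26.7]
[[8, 20, 51], [14, 77, 83], [16, 104, 113], [15, 109, 129], [14, 106, 132], [16, 107, 134], [15, 108, 139], [15, 106, 142], [14, 107, 138], [16, 110, 135], [14, 110, 132], [15, 109, 131], [16, 105, 139], [17, 100, 150], [18, 96, 156], [19, 95, 169], [19, 96, 209], [23, 81, 240], [25, 64, 246], [27, 54, 247], [28, 45, 247], [29, 41, 247]]
[259 171   9  11  68] [262.36764706 176.11764706]
```

Emit:
play_rows:
  slide:
    - [-0.0028,0.0096,0]
    - [-0.0028,0.0096,0]
    - [0,0,0]
    - [0,0,0]
  rotation:
    - [0,0,0]
    - [0,0,0]
    - [0,0,0]
    - [0,0,0]
  gripper: [100,100,100,100]

```text
time_s: 9.6
tcp_pos: [0.6004, -0.021, 0.045]
ee_rot: [0.0, 0.506, 0.862, 0.0]
wrist_force: [-0.9, -3.1, -1.2]
grip_width: 0.999
grasp_force: 1.4
```

```bash
python3 - <<'E'
from h import *
snap('scene','pics/scene9.png');snap('top','pics/top9.png')
s=arm.get_state();print(s['tcp_pos'],loc(s['tcp_pos']),s['wrist_force'])
for f in '89':
  for n,b in(('top',(255,165,275,190)),('scene',(205,222,240,246))):
    im=cv2.imread(f'pics/{n}{f}.png');h=cv2.cvtColor(im,cv2.COLOR_BGR2HSV)
    w=((h[...,1]>55)&(h[...,2]>70)&(h[...,0]<25))[b[1]:b[3],b[0]:b[2]]
    print(n,f);print('\n'.join(''.join('#' if q else '.' for q in r) for r in w))
E
```

```text
[ 0.60036559 -0.02110842  0.04504774] [49.   7.1] [ 0.16555249 -1.72640255 -0.64306927]
top 8
....................
....................
....................
....................
....................
....................
....#####...........
....#####...........
....######..........
....######..........
....#######.........
....########........
.....#######........
.....########.......
.....########.......
.....#######........
.....###............
................##..
....................
....................
....................
....................
....................
....................
....................
scene 8
##.................................
##.................................
###................................
###................................
###................................
###................................
###................................
####.....#####.....................
####...########....................
.......########....................
.......########....................
.......#########...................
.......#########...................
.....
[... 1093 characters left out ...]
................
##.................................
##.................................
##.................................
##.................................
...................................
...................................
.........#####.....................
........#######....................
........#######....................
........#######....................
........#######....................
........#######....................
........#######....................
##.....##########..................
########################...........
###################################
###################################
###################################
###################################
```

The offcut no longer moves with the hand: it stayed put in the top view while the hand advanced 10 mm. Its image fits the pit floor, so it has dropped. I'll lift the hand straight up, then back.

Emit:
play_rows:
  slide:
    - [0,0,-0.015]
    - [0,0,-0.03]
    - [0,0,-0.04]
    - [0,0,-0.05]
    - [0,0,-0.06]
    - [0,0,-0.06]
    - [0,0,-0.06]
    - [0,0,-0.06]
    - [0,0,0]
    - [0,0,0]
  rotation:
    - [0,0,0]
    - [0,0,0]
    - [0,0,0]
    - [0,0,0]
    - [0,0,0]
    - [0,0,0]
    - [0,0,0]
    - [0,0,0]
    - [0,0,0]
    - [0,0,0]
  gripper: [100,100,100,100,100,100,100,100,100,100]

```text
time_s: 10.95
tcp_pos: [0.5998, -0.0203, 0.2329]
ee_rot: [0.0, 0.505, 0.863, 0.0]
wrist_force: [0.8, 0.1, -0.5]
grip_width: 1.001
grasp_force: 0.0
```

```bash
python3 - <<'E'
from h import *
s=arm.get_state();print(s['tcp_pos'],loc(s['tcp_pos']),s['joint_pos'].round(2))
print(*go([.30,-.45],.25,np.radians(29.2)))
E
```

```text
[ 0.59978614 -0.02027837  0.23289905] [48.6  8.1] [ 0.32  0.69 -0.66  1.6   0.47  1.02  0.03]
world d [-0.2998 -0.4297  0.0171] tool share (cur axes) [-0.4565 -0.9432 -0.0351] share (target axes) [-0.4577 -0.9427 -0.0342] rot share [ 0.0005 -0.0002  0.0008]
```

Emit:
play_rows:
  slide:
    - [-0.035,-0.075,0]
    - [-0.035,-0.075,0]
    - [-0.035,-0.075,0]
    - [-0.035,-0.075,0]
    - [-0.035,-0.075,0]
    - [-0.035,-0.075,0]
    - [-0.035,-0.075,0]
    - [-0.035,-0.075,0]
    - [-0.035,-0.075,0]
    - [-0.035,-0.075,0]
    - [0,0,0]
    - [0,0,0]
  rotation:
    - [0,0,0]
    - [0,0,0]
    - [0,0,0]
    - [0,0,0]
    - [0,0,0]
    - [0,0,0]
    - [0,0,0]
    - [0,0,0]
    - [0,0,0]
    - [0,0,0]
    - [0,0,0]
    - [0,0,0]
  gripper: [100,100,100,100,100,100,100,100,100,100,100,100]

```text
time_s: 12.45
tcp_pos: [0.3583, -0.3557, 0.2321]
ee_rot: [-0.0, 0.506, 0.863, 0.001]
wrist_force: [-0.1, 0.0, 1.0]
grip_width: 0.999
grasp_force: 0.0
```

```bash
python3 - <<'E'
from h import *
c=snap('top','pics/top10.png');im=cv2.imread('pics/top10.png');a=cv2.imread('pics/top1.png')
print(arm.get_state()['wrist_force'])
h=cv2.cvtColor(im,cv2.COLOR_BGR2HSV);w=((h[...,1]>60)&(h[...,2]>90)).astype(np.uint8)
_,l,s,ce=cv2.connectedComponentsWithStats(w[120:260,230:335],connectivity=4)
for i in range(1,len(s)):
  if s[i][4]>8:
    p=ce[i]+[230,120]; print('wood',s[i][2:],p.round(1),'floor',loc(ray(c,*p,.034)),'ledge',loc(ray(c,*p,.108)))
# what changed vs first picture: blobs
d=(cv2.absdiff(im,a).max(2)>40).astype(np.uint8)[85:290,150:400]
_,l,s,ce=cv2.connectedComponentsWithStats(d)
for i in range(1,len(s)):
  if s[i][4]>5: print('chg',s[i].tolist(),(ce[i]+[150,85]).round(1))
wh=((h[...,2]>235)&(h[...,1]<25)).astype(np.uint8)[150:210,230:320]
ys,xs=np.nonzero(wh);print('white flap px',[(int(x)+230,int(y)+150) for x,y in ((xs.min(),ys[xs.argmin()]),(xs.max(),ys[xs.argmax()]))] if len(xs) else None)
E
```

```text
[ 0.06599628  0.15940112 -0.1434951 ]
wood [ 37   9 147] [244.5 123. ] floor [173.5  34.1] ledge [152.7  38.6]
wood [ 62  57 759] [295.7 142.8] floor [ 85.3 -88.5] ledge [ 71.1 -74.9]
wood [14  5 21] [236.7 129.9] floor [159.9  59.6] ledge [140.2  62.1]
wood [ 12  30 343] [328.7 149.1] floor [  46.2 -172. ] ledge [  34.9 -152.2]
wood [ 7  3 17] [238. 139.] floor [134.3  62.4] ledge [116.5  64.8]
wood [ 6  5 13] [265.2 143.2] floor [104.6  -6.9] ledge [89.   0.6]
wood [ 4  7 14] [281.5 150. ] floor [ 75.5 -45.4] ledge [ 62. -35.]
wood [ 24  39 182] [237.6 177.2] floor [32.5 89.3] ledge [22.2 89.6]
wood [16  8 83] [266.3 172.6] floor [25.4 10.6] ledge [15.7 16.8]
wood [11 11 93] [249.8 211.8] floor [-66.5  80.6] ledge [-69.3  81.6]
chg [109, 84, 17, 9, 76] [266.5 172.5]
chg [121, 109, 21, 20, 212] [281.1 203.6]
white flap px [(254, 179), (294, 169)]
```

Compared with the first picture, only the offcut has changed, going from the ledge to the pit floor. The flap is shut, and the stub, tape and mallet have not moved.

```bash
python3 -c "
from cell import hand_in
print(hand_in())"
```

```text
the job is handed in; nothing more can be done
None
```

The job is handed in: the offcut is in the bin, pushed through the gate while the other finger held the flap open; the flap is shut again, and the stub, tape and mallet show no change in the last top picture.

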